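# Shore test of a sponge-rubber piece

## Task

Test the hardness of the dark rubber piece on the stone slab with the dial gauge: take the gauge by its handle, press it upright onto the middle of the piece until its flat foot sits on the rubber with a steady push of about 15 N (never over 25 N), and hold that for a second; the red needle stays at the highest reading, so do not push the pin against anything hard. Then put the gauge back upright, foot fully down in the bore of its stand, and lay the rubber piece flat in the white tray if the reading is under 50, or in the blue tray if it is 50 or more. Leave the blue sample case, the brass disc and the mouse where they are.

Things in the scene. Friction and masses are not known exactly. Their poses are not given: they have to be found in the camera images.
- gauge: hand-held dial hardness gauge, 250 g, 118 mm tall, standing foot down in its stand. Origin: centre of the flat underside of its steel foot (disc 34 mm across, 6 mm thick); z up along the gauge. Above: neck 16 mm thick to z = 20 mm; round black case 56 mm across in y and z, 26 mm thick in x, z = 20 to 76 mm, its white dial facing the gauge's +x; black handle on top
- pin_tip (a point): round tip of the gauge's 6 mm steel pin, on the gauge's axis; it sticks out 5 mm below the foot (5 mm below the gauge's origin) and is sprung: 0.55 N to start moving, 8 N when pushed in flush with the foot
- gauge_grip (a point): middle of the gauge's handle, 100 mm above the foot's underside; the handle is a block 26 mm (gauge x) by 24 mm (gauge y) by 36 mm high, z = 82 to 118 mm, with flat sides
- needle (a joint): the dial's black needle, rad, follows the pin: 0 with the pin fully out (reading 0), 4.712 with the pin flush (reading 100), evenly; reading = value x 21.22. Seen from the dial's front 0 is at the lower left, 50 straight up, 100 at the lower right, clockwise; a blue arc marks the scale from 50 to 100
- needle_max (a joint): the dial's red needle on the same scale (rad, reading = value x 21.22): pushed up by the pin and left standing at the highest reading; it starts at 0 and does not fall back. A rubber piece reads between about 30 and 80; a touch on anything hard spoils it towards 100
- stand: parking stand of the gauge, fixed: square block 76 x 76 mm, 24 mm high, grey on an aluminium base, with a round upright bore in its middle, 38 mm across and 14 mm deep, mouth chamfered 3 mm; a 16 mm hole in the floor of the bore leaves the pin free. Origin: centre of the underside
- stand_seat (a point): centre of the bore's floor, 10 mm above the bench: the underside of the parked gauge's foot lies here
- pad: dark brown-grey rubber test piece, loose, 80 g, lying flat on the slab: 60 mm (x) by 44 mm (y) and 17 to 23 mm thick (it differs from piece to piece). Origin: centre of the underside. Its hardness differs from piece to piece and cannot be seen; under the foot the rubber gives about 1 mm for every 8 N. The firm lower 14 mm of its sides are the place to hold it
- anvil: pale stone slab, fixed, 130 mm (x) by 110 mm (y), 14 mm thick. Origin: centre of the underside, on the bench
- tray_blue: blue open tray, fixed, for readings of 50 and more: 125 mm (x) by 150 mm (y), 16 mm high outside, walls 4 mm, inner floor 4 mm above the origin. Origin: centre of the underside
- tray_white: white open tray, fixed, for readings under 50: same size and origin as the blue one
- sample_case: bystander: small blue sample case with metal corners, 60 x 48 mm, 35 mm high, origin under its centre
- ref_block: bystander: brass disc 44 mm across, 12 mm high, origin under its centre
- mouse: bystander: grey computer mouse 100 x 58 mm, 30 mm high, origin under its centre
Things that resemble listed ones, but are neither listed nor needed, are in the scene too. What is shaped like the gauge but brown is not meant.

How it is judged:
By the outcome, as a careful person would: the job done as asked, in the order asked, and still so for the second after the job is handed in, with the robot touching nothing.
It also fails if it takes over 54 s, if anything falls off the work surface, if the arm or the gripper's body presses on something with over 40 N, if the wrist force passes 120 N, or if a joint passes its speed limit or range.

## Robot

A 6-joint arm with a two-finger parallel gripper is mounted at the origin on the work surface. World frame = base frame: x ahead of the robot, y to its left, z up, the work surface at z = 0. Lengths are in m, angles in rad, forces in N, time in s.
With the tool pointing down it reaches from about 0.375 to 0.925 m from the base axis. Payload 5.7 kg.
Tool frame: the origin (TCP) lies midway between the tips of the shut fingers; the grasp point (between the pads) lies 19 mm behind it; z points along the fingers, y is the line along which they close (so a half turn about z gives the same grasp; the last joint's range is limited). The gripper opens to 88 mm and grips with 3 to 60 N. Pads are 20 mm wide; open, the fingers measure 115 mm over their backs; the gripper's body (75 mm by 178 mm) begins 61 mm behind the grasp point.
Start: joints at [-1.279, 0.359, 1.51, -0, 1.272, -0.115], TCP at [0.237, -0.551, 0.223] pointing down, gripper open.
Joint ranges: [-2.97, 2.97], [-1.01, 2.36], [0.21, 2.38], [-0.96, 4.11], [0.2, 2.71], [-2.98, 2.98]. Speed limits (rad/s): [2.39, 2.39, 3.14, 3.14, 3.14, 3.14].

## Interface

Orientations are given as a unit quaternion [x, y, z, w].
In Python, from bench import move_ptp, servo_line, goto_joints, move_gripper, sleep, inverse_kinematics, capture, PlanningError, close_job, spot_in, silhouettes, current_clock, current_joint_pos, current_qvel, current_joint_torque, current_position, current_orientation, current_force, current_torque, current_finger_gap, current_grip_force gives the robot as it stands. Calls block until the motion is done:
- move_ptp(position, orientation): joint-space move of the TCP to a pose.
- servo_line(position, orientation=None, rate=0.15, contact_N=None): straight line of the TCP; orientation=None keeps the orientation; rate is the mean speed in m/s. With contact_N (N) it stops when the force on the tool has changed by that much, and returns True; else False.
- goto_joints(angles): joint-space move.
- move_gripper(opening): finger opening in m; the grip force is fixed at half the most; returns when the fingers have stopped.
- sleep(seconds).
- inverse_kinematics(position, orientation): joint angles nearest the present ones, or None.
- capture(name): name is "scene" or "top" or "wrist"; returns a dict with "image" (400x640x3 uint8, blue, green, red), "range_z" (400x640 float32, m along the optical axis (not along the pixel's ray), 0 where there is no reading), "intrinsics" (3x3 intrinsics, pixels), "R" (3x3) and "t" (3): a world point X has camera coordinates R X + t. Camera axes: x right, y down, z forward; pixel columns grow to the right and rows downward; lengths in m; the calibration is good to about 2 mm. A picture is of the moment at which its call begins.
A pose or a line that the arm cannot do raises PlanningError and nothing moves.
- close_job(): hands the job in; it is judged then, once.
Trained networks look in the newest picture that a camera, given by its name, has taken for a name from the list of things; names that differ only in an ending like _2 or _b are one class to them, and where a whole thing is asked for, a point or a joint stands for the part that bears it (a point fixed in the world has none). Each returns a list of dicts, best first, with "conf" (0 to 1); they miss things now and then, are a little off and sometimes report something else, mostly with a low value. They report only what shows in the picture. A call takes as long as a camera call. They do not tell look-alikes from the thing itself.
- spot_in(camera, query): "xy" ([column, row] in pixels, amid what is visible of it).
- silhouettes(camera, query): "region" (400x640 bool, what is visible of it) and "xy" ([column, row] in pixels, amid what is visible of it).
Readings, each from a call of its own:
- current_clock(): time.
- current_joint_pos(): joint angles.
- current_qvel(): joint speeds.
- current_joint_torque(): joint torques, N m.
- current_position(): TCP position.
- current_orientation(): TCP orientation.
- current_force(): force on the tool from outside, world axes, zero at the start.
- current_torque(): the same for the moment, N m.
- current_finger_gap(): finger opening in m.
- current_grip_force(): force on a finger pad.
Only numpy, scipy, OpenCV 4.12 (cv2) and the standard library are available. Lean on these libraries where they do the work, as an engineer would, in place of code of your own. Each camera call takes 0.05 s, during which the arm holds its last target. There are 200 camera calls.

## Working session

There is one attempt and no reset: what is moved stays moved. The work goes in short steps, each a Python script; the robot and the scene stay as the last script left them, time stands still between calls to the robot, and variables do not carry over. Pictures are saved under pics/ and viewed, at most 10 in all, crops included, and the job is handed in when it is done.

```bash
mkdir -p pics; ls; python3 - <<'E'
from bench import *
import cv2,numpy as np
for c in ("scene","top"):
    d=capture(c); cv2.imwrite(f"pics/{c}0.png",d["image"]); print(c,d["R"].round(3).tolist(),d["t"].round(3),d["intrinsics"][0,0])
    np.savez(f"{c}0.npz",**d)
    for q in ("gauge","stand","pad","anvil","tray_blue","tray_white"):
        print(q,[(np.round(s["xy"]).tolist(),round(s["conf"],2)) for s in spot_in(c,q)])
print(current_clock(), current_orientation())
E
```

```text
pics
scene [[-0.76, 0.649, 0.015], [0.426, 0.516, -0.744], [-0.491, -0.559, -0.668]] [ 0.375 -0.189  1.502] 458.9594819812211
gauge [([378.0, 320.0], 0.89), ([391.0, 272.0], 0.83), ([416.0, 249.0], 0.83)]
stand [([388.0, 295.0], 0.55)]
pad [([297.0, 215.0], 0.76)]
anvil []
tray_blue [([226.0, 197.0], 0.64)]
tray_white [([279.0, 176.0], 0.97)]
top [[0.025, -1.0, 0.005], [-0.981, -0.026, -0.19], [0.19, -0.0, -0.982]] [0.072 0.549 0.954] 462.56224418927593
gauge [([191.0, 151.0], 0.83), ([215.0, 197.0], 0.81), ([226.0, 256.0], 0.74)]
stand [([227.0, 210.0], 0.73)]
pad [([367.0, 198.0], 0.56)]
anvil [([353.0, 212.0], 0.96)]
tray_blue [([457.0, 167.0], 0.79)]
tray_white [([449.0, 239.0], 0.72)]
0.7 [ 9.79389471e-01  2.01980850e-01  5.02385202e-06 -1.61229652e-05]
```

View pics/scene0.png

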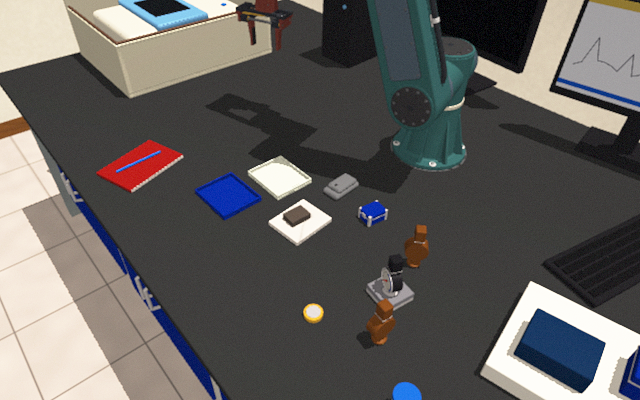

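View pics/top0.png

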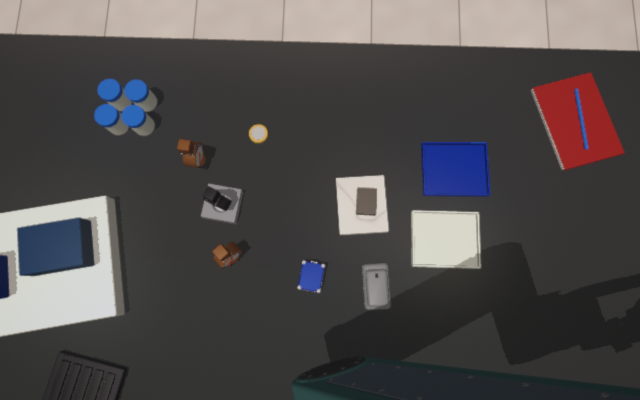

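The gauge candidates are brown at scene (378,320), black in the stand at (391,272), and brown at (416,249). The black one, standing in the grey stand with its white dial, fits the description. The pad lies on the slab at scene (297,215) and top (367,200). The trays are at top (455,168) for blue and (446,240) for white. Next I'll measure them and make a crop to confirm.

```bash
cat > h.py <<'E'
from bench import *
import cv2,numpy as np
def cloud(d):
    K=d["intrinsics"];z=d["range_z"];v,u=np.mgrid[:400,:640]
    P=np.stack([(u-K[0,2])/K[0,0]*z,(v-K[1,2])/K[1,1]*z,z],-1)
    W=(P-d["t"])@d["R"]; W[z==0]=np.nan
    return W
def rect(pts):
    r=cv2.minAreaRect((pts[:,:2]*1000).astype(np.float32)); return [np.round(x,1) for x in r]
def seg(W,c,r,z0,z1,img=None):
    m=(np.hypot(W[...,0]-c[0],W[...,1]-c[1])<r)&(W[...,2]>z0)&(W[...,2]<z1)
    return m
E
python3 - <<'E'
from h import *
px={"top":dict(gauge=(209,194),stand=(227,215),pad=(367,200),slab=(345,225),blue=(457,167),white=(449,239),case=(312,276),brass=(258,133),mouse=(376,287),br1=(184,146),br2=(220,258)),
"scene":dict(gauge=(396,262),pad=(297,213),slab=(290,230),blue=(226,197),white=(279,176),stand=(400,298))}
for c in px:
    d=dict(np.load(c+"0.npz"));W=cloud(d)
    for k,(u,v) in px[c].items(): print(c,k,np.nanmedian(W[v-1:v+2,u-1:u+2].reshape(-1,3),0).round(4))
    g=np.nanmedian(W[px[c]["gauge"][1]-2:px[c]["gauge"][1]+3,px[c]["gauge"][0]-2:px[c]["gauge"][0]+3].reshape(-1,3),0)
    m=seg(W,g,.05,.11,.14); print("handle top",m.sum(),np.median(W[m],0).round(4),rect(W[m]) if m.sum()>3 else 0)
    m=seg(W,g,.07,.016,.03); print("stand top",np.median(W[m],0).round(4),rect(W[m]))
    u,v=px[c]["pad"];p=np.nanmedian(W[v-1:v+2,u-1:u+2].reshape(-1,3),0)
    m=seg(W,p,.05,.026,.05); print("pad top",np.median(W[m],0).round(4),rect(W[m]))
    m=seg(W,p,.1,.008,.05); print("slab",rect(W[m]))
    for k in("blue","white"):
        u,v=px[c][k];p=np.nanmedian(W[v-1:v+2,u-1:u+2].reshape(-1,3),0)
        m=seg(W,p,.12,.009,.025); print(k,rect(W[m]))
i=cv2.imread("pics/scene0.png")[225:350,330:450]; cv2.imwrite("pics/crop.png",cv2.resize(i,None,fx=4.5,fy=4.5,interpolation=3))
E
```

```text
top gauge [0.534  0.321  0.1284]
top stand [0.5079 0.3045 0.0238]
top pad [ 0.5481 -0.0053  0.0328]
top slab [0.4936 0.0417 0.0144]
top blue [ 0.6371 -0.2159  0.0051]
top white [ 0.4692 -0.1928  0.0045]
top case [0.3788 0.1115 0.0343]
top brass [0.7041 0.2474 0.0134]
top mouse [ 0.3591 -0.0266  0.03  ]
top br1 [0.6346 0.3818 0.1226]
top br2 [0.4071 0.2913 0.1223]
handle top 174 [0.5348 0.3181 0.1276] [array([535.7, 320.2]), array([24.8, 25.4]), np.float64(63.6)]
stand top [0.5239 0.3107 0.0239] [array([536.2, 320.6]), array([77.1, 76.3]), np.float64(80.9)]
pad top [ 0.5467 -0.0031  0.0328] [array([547.9,  -3.6]), array([44. , 61.1]), np.float64(88.0)]
slab [array([542.9,   5.1]), array([130.8, 110.5]), np.float64(5.0)]
blue [array([ 608.8, -208.9]), array([172. , 151.5]), np.float64(0.9)]
white [array([ 493.5, -182. ]), array([173.4, 150.7]), np.float64(0.1)]
scene gauge [0.5454 0.3279 0.1272]
scene pad [ 0.548  -0.0025  0.0334]
scene slab [0.5905 0.0219 0.0152]
scene blue [ 0.6418 -0.2054  0.0044]
scene white [ 0.4677 -0.1854  0.0058]
scene stand [0.5411 0.3538 0.0258]
handle top 182 [0.5434 0.3236 0.1268] [array([538.5, 320.5]), array([26.3, 27.5]), np.float64(69.6)]
stand top [0.5499 0.3299 0.0248] [array([537.8, 320.3]), array([77.7, 78.8]), np.float64(80.1)]
pad top [ 0.553  -0.0019  0.034 ] [array([550.5,  -4.5]), array([47.7, 63.1]), np.float64(87.7)]
slab [array([545.4,   4.3]), array([134.4, 115.1]), np.float64(4.7)]
blue [array([ 614.6, -210.1]), array([169.4, 156.9]), np.float64(0.0)]
white [array([ 492.3, -183.9]), array([169.4, 157.8]), np.float64(0.1)]
```

View pics/crop.png

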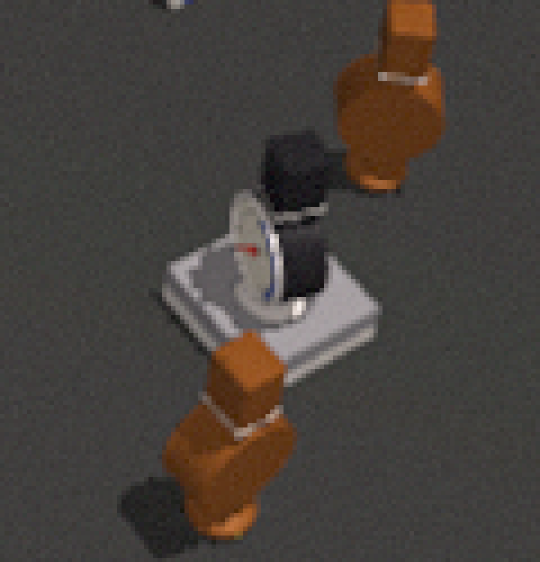

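Crop: the black gauge stands in the grey stand with its white dial facing lower-left, and both neighbours are brown look-alikes, so the target is confirmed. Heights agree too: handle top 0.128 and stand top 0.024. Now I'll go above it and take a close look.

```bash
cat >> h.py <<'E'
from scipy.spatial.transform import Rotation as R_
def q(yaw): # tool x at yaw (deg), tool down; fingers close along yaw-90
    return (R_.from_euler('z',yaw,degrees=True)*R_.from_euler('x',180,degrees=True)).as_quat()
def go(p,yaw): move_ptp(list(p),q(yaw))
E
python3 - <<'E'
from h import *
print("yaw0",R_.from_quat(current_orientation()).as_matrix()[:,0])
for y in range(-180,180,30):
    j=inverse_kinematics([.537,.3205,.27],q(y)); print(y,None if j is None else np.round(j,2)[[0,5]],end=' ')
go([.537,.3205,.29],-25)
d=capture("wrist");np.savez("w1.npz",**d);cv2.imwrite("pics/w1.png",d["image"])
W=cloud(d); m=seg(W,(.537,.3205),.05,.118,.14);print(current_clock(),m.sum(),np.median(W[m],0),rect(W[m]))
m=seg(W,(.537,.3205),.04,.07,.095);print(m.sum(),rect(W[m]))
m=seg(W,(.537,.3205),.07,.016,.032);print(m.sum(),np.median(W[m],0),rect(W[m]))
E
```

```text
yaw0 [9.18407472e-01 3.95635836e-01 1.63536760e-05]
-180 [ 0.43 -1.14] -150 [ 0.43 -1.67] -120 [ 0.43 -2.19] -90 [ 0.43 -2.71] -60 None -30 [0.43 2.52] 0 [0.43 2.  ] 30 [0.43 1.47] 60 [0.43 0.95] 90 [0.43 0.43] 120 [ 0.43 -0.1 ] 150 [ 0.43 -0.62] 3.9833 432 [0.5376777  0.32072414 0.12705027] [array([536.9, 321.2]), array([22.9, 26.2]), np.float64(64.8)]
385 [array([537.5, 320.4]), array([50.4, 28.1]), np.float64(65.6)]
1272 [0.5541323  0.31173679 0.02325953] [array([536.4, 320.8]), array([76. , 76.3]), np.float64(81.4)]
```

View pics/w1.png

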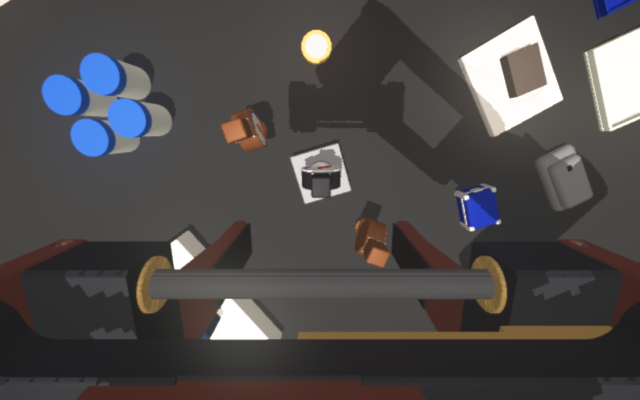

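```bash
python3 - <<'E'
from h import *
go([.5375,.3205,.20],155)
move_gripper(.05)
servo_line([.5375,.3205,.092],rate=.12)
f0=current_force();move_gripper(0.0)
print("gap",current_finger_gap(),current_grip_force(),current_position(),f0,current_force())
servo_line([.5375,.3205,.21],rate=.15); sleep(.2)
print("gap",current_finger_gap(),"F",current_force(),current_torque(),current_clock())
go([.549,-.004,.20],-128); sleep(.2)
d=capture("scene");np.savez("s2.npz",**d);cv2.imwrite("pics/s2.png",cv2.resize(d["image"][90:290,200:440],None,fx=3,fy=3,interpolation=3))
d=capture("top");W=cloud(d)
m=seg(W,(.549,-.004),.03,.20,.30);
np.savez("t2.npz",**d)
print("F",current_force(),current_clock())
E
```

```text
gap 0.023673096847331758 29.96927171945572 [0.53773204 0.32057308 0.09240212] [-0.69109085  0.26473441  0.29000206] [ 0.59221088 -0.28091221  2.99389895]
gap 0.02392596197501171 F [-0.17715921  0.47790731 -2.06454783] [-0.01373289 -0.17822871 -0.04949818] 10.0917
F [-0.2001689  -0.13008004 -3.15095924] 12.0583
```

View pics/s2.png

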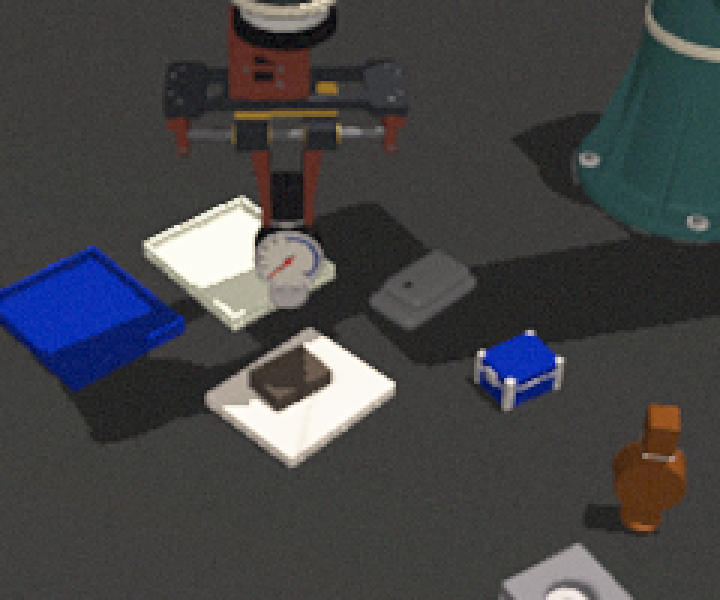

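The gauge hangs upright over the pad with the dial facing the camera and the red needle at 0 (lower left). Now the press.

```bash
python3 - <<'E'
from h import *
p=[.549,-.004]
servo_line(p+[.126],rate=.1); sleep(.3)
F=lambda n=6: np.mean([current_force()[2] for _ in range(n) if sleep(.02) is None])
f0=F();print("f0",f0,current_clock())
hit=servo_line(p+[.108],rate=.005,contact_N=13)
z=current_position()[2];f=F()-f0;print(hit,z,f,current_clock())
zc=z
for k in range(5):
    if abs(f-15)<1.5: break
    zc-=np.clip((15-f)/8e3,-.0005,.0004)
    servo_line(p+[zc],rate=.005); f=F()-f0; print(zc,current_position()[2],f)
fs=[]
for k in range(11): sleep(.1);fs.append(round(current_force()[2]-f0,1))
print(fs,current_torque(),current_clock())
d=capture("scene");np.savez("s3.npz",**d)
servo_line(p+[.20],rate=.12)
print(current_finger_gap(),current_force(),current_clock())
for P in ([.70,.40,.45],[.66,.40,.40],[.62,.38,.36]):
    y=np.degrees(np.arctan2(.69-P[1],1.10-P[0]))-180
    if inverse_kinematics(P,q(y)) is not None:
        go(P,y);break
sleep(.2)
d=capture("scene");np.savez("s4.npz",**d);print(P,current_clock())
X=d["R"]@np.array([P[0],P[1],P[2]-.035])+d["t"];K=d["intrinsics"];u,v=(K@X)[:2]/X[2];print(u,v)
u,v=int(u),int(v);cv2.imwrite("pics/s4.png",cv2.resize(d["image"][max(v-40,0):v+40,max(u-40,0):u+40],None,fx=7,fy=7,interpolation=2))
E
```

```text
f0 nan 13.35
True 0.11371500148190147 nan 15.8417
  return _methods._mean(a, axis=axis, dtype=dtype,
  ret = ret.dtype.type(ret / rcount)
Traceback (most recent call last):
ValueError: expected 3 finite numbers
```

```bash
python3 - <<'E'
from h import *
p=[.549,-.004]
def F(n=8):
    a=[]
    for _ in range(n): sleep(.02);a.append(current_force()[2])
    return np.mean(a)
f0=-2.5
f=F()-f0;zc=current_position()[2];print(zc,f)
for k in range(5):
    if abs(f-15)<1.5: break
    zc-=np.clip((15-f)/8e3,-.0005,.0004)
    servo_line(p+[zc],rate=.005); f=F()-f0; print(zc,current_position()[2],f)
fs=[]
for k in range(11): sleep(.1);fs.append(round(current_force()[2]-f0,1))
print(fs,current_torque(),current_clock())
d=capture("scene");np.savez("s3.npz",**d)
servo_line(p+[.20],rate=.12)
print(current_finger_gap(),current_force(),current_clock())
for P in ([.70,.40,.45],[.66,.40,.40],[.62,.38,.36]):
    y=np.degrees(np.arctan2(.69-P[1],1.10-P[0]))-180
    if inverse_kinematics(P,q(y)) is not None:
        go(P,y);break
sleep(.2)
d=capture("scene");np.savez("s4.npz",**d);print(P,current_clock())
X=d["R"]@np.array([P[0],P[1],P[2]-.035])+d["t"];K=d["intrinsics"];u,v=(K@X)[:2]/X[2];print(u,v)
u,v=int(u),int(v);cv2.imwrite("pics/s4.png",cv2.resize(d["image"][max(v-40,0):v+40,max(u-40,0):u+40],None,fx=7,fy=7,interpolation=2))
E
```

```text
0.11376732097600666 10.494807203098626
0.11336732097600666 0.11401481763565144 8.38633687853993
0.11296732097600666 0.11379749908742073 10.18656597437446
0.11256732097600666 0.11355418230220894 11.789958284934901
0.11216732097600667 0.11337443267011972 13.180041350813134
0.11193982614485831 0.11327344269503226 14.289191047734384
[np.float64(14.5), np.float64(14.5), np.float64(14.6), np.float64(14.4), np.float64(14.5), np.float64(14.1), np.float64(13.9), np.float64(15.4), np.float64(14.2), np.float64(14.4), np.float64(14.5)] [0.28655998 0.79742476 0.0313858 ] 19.1333
0.02393617491304253 [-0.32525441 -1.21950391 -2.9803329 ] 20.0667
[0.7, 0.4, 0.45] 22.125
388.84626645534934 210.67756057639207
```

View pics/s4.png

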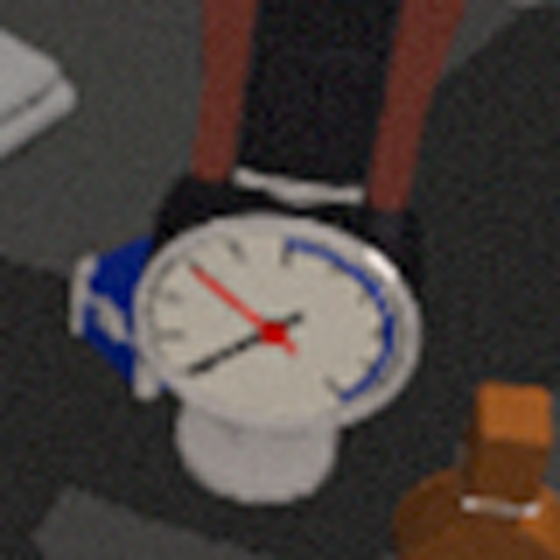

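The red needle stands at about 31: it coincides with the third tick, and the blue arc starts at the 50 tick. The black needle is back at 0. The steady push was 14.5 N for over 1 s. Since 31 is under 50, the piece goes in the white tray. First I'll park the gauge.

```bash
python3 - <<'E'
from h import *
go([.5375,.3205,.20],155)
servo_line([.5375,.3205,.112],rate=.12)
hit=servo_line([.5375,.3205,.0895],rate=.02,contact_N=6)
print(hit,current_position(),current_force(),current_clock())
E
```

```text
True [0.53731902 0.32044955 0.09236328] [-0.38723119  0.32860186  5.29382913] 25.0833
```

```bash
python3 - <<'E'
from h import *
move_gripper(.05); sleep(.1)
servo_line([.5375,.3205,.20],rate=.15)
d=capture("top");W=cloud(d);m=seg(W,(.537,.3205),.03,.11,.14);print("handle",np.median(W[m],0),rect(W[m]))
go([.548,-.004,.20],178)
d=capture("wrist");np.savez("w5.npz",**d);cv2.imwrite("pics/w5.png",d["image"])
W=cloud(d)
m=seg(W,(.548,-.004),.05,.027,.05);print("pad",m.sum(),np.median(W[m],0),rect(W[m]))
m=seg(W,(.548,-.004),.1,.009,.022);print("slab",np.median(W[m],0),rect(W[m]))
d=capture("top");W=cloud(d);m=seg(W,(.548,-.004),.05,.027,.05)
a=silhouettes("top","tray_white")
if a: print("tray",rect(W[a[0]["region"]&np.isfinite(W[...,0])]),np.nanmedian(W[a[0]["region"]],0))
print(current_clock())
E
```

```text
handle [nan nan nan] [array([0., 0.]), array([0., 0.]), np.float64(0.0)]
pad 1770 [ 0.54711732 -0.00257625  0.03191449] [array([548.2,  -2.8]), array([43.2, 59.7]), np.float64(88.7)]
slab [0.53052615 0.0145777  0.01317762] [array([543.4,   6.4]), array([129.7, 110.2]), np.float64(5.1)]
tray [array([467.5, -74.9]), array([102.9, 232.5]), np.float64(19.7)] [ 0.4922874  -0.14102383  0.00448728]
28.1
  return _methods._mean(a, axis=axis, dtype=dtype,
  ret = um.true_divide(
```

View pics/w5.png

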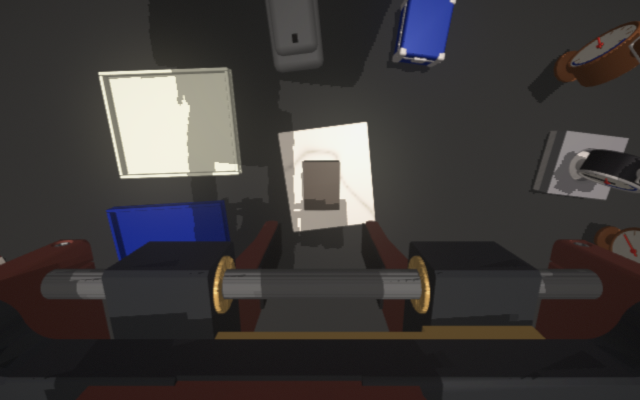

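The wrist view shows the gauge back in its stand at (610,170), the pad clear at (321,185), and the white tray with corners (100,72) to (240,175). Now I'll grasp the pad and lay it in the tray.

```bash
python3 - <<'E'
from h import *
def corners(d,uv,z):
    K=d["intrinsics"];C=-d["R"].T@d["t"];o=[]
    for u,v in uv:
        r=d["R"].T@np.linalg.inv(K)@[u,v,1];o.append((C+r*(z-C[2])/r[2])[:2])
    return np.array(o)
a=corners(dict(np.load("top0.npz")),[(411,211),(480,211),(481,268),(411,269)],.016)
b=corners(dict(np.load("w5.npz")),[(100,72),(232,68),(240,175),(120,178)],.016)
print(a.mean(0),b.mean(0),a.round(3).tolist())
T=(a.mean(0)+b.mean(0))/2
assert np.hypot(*(a.mean(0)-b.mean(0)))<.012
x,y=.548,-.0032
move_gripper(.065)
go([x,y,.07],178.5)
print(servo_line([x,y,.0168],rate=.08,contact_N=8),current_position())
move_gripper(0);print("gap",current_finger_gap(),current_grip_force(),current_clock())
servo_line([x,y,.12],rate=.15);print("gap",current_finger_gap(),current_force())
go([T[0],T[1],.10],180)
servo_line([T[0],T[1],.03],rate=.12)
print(servo_line([T[0],T[1],.006],rate=.03,contact_N=4),current_position(),current_clock())
move_gripper(.065);sleep(.1)
servo_line([T[0],T[1],.12],rate=.15)
go([.45,-.40,.25],180)
d=capture("top");W=cloud(d);np.savez("t6.npz",**d);cv2.imwrite("pics/t6.png",d["image"])
m=seg(W,T,.05,.016,.05);print("pad",m.sum(),np.median(W[m],0),rect(W[m]))
m=seg(W,(.537,.3205),.03,.11,.14);print("handle",np.median(W[m],0),rect(W[m]))
print(current_clock(),current_finger_gap())
E
```

```text
[ 0.46688786 -0.18252521] [ 0.4714728  -0.17833956] [[0.529, -0.106], [0.533, -0.261], [0.406, -0.258], [0.4, -0.105]]
False [ 0.54831789 -0.00322739  0.01705323]
gap 0.0441243126426223 29.995447397232056 30.4333
gap 0.04381367695987036 [ 0.88442043  0.21391304 -0.39847382]
True [ 0.46884739 -0.18032755  0.00702669] 33.5333
pad 562 [ 0.46741854 -0.17895189  0.02278678] [array([ 468.3, -180. ]), array([44.6, 60.4]), np.float64(89.8)]
handle [0.53412999 0.31804589 0.12704891] [array([535.6, 320.4]), array([24.9, 25.8]), np.float64(64.6)]
36.1333 0.06524812667143001
```

View pics/t6.png

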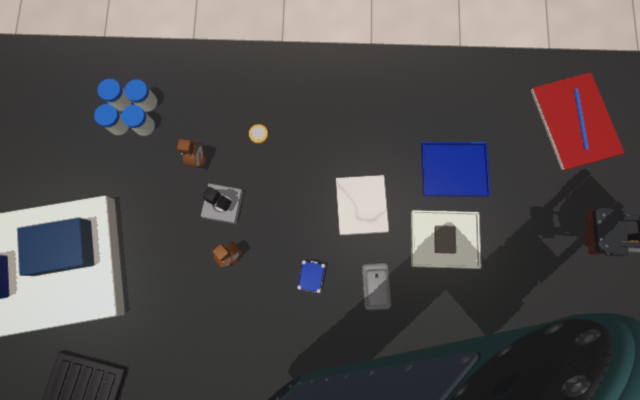

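The pad lies flat in the white tray at (446,240), with its top at 0.023 = floor 0.004 + 0.019. The gauge is in its stand at (217,200) at its original height, and the bystanders have not moved.

```bash
python3 -c "
from bench import *
print(close_job())"
```

```text
the job is handed in; nothing more can be done
None
```

The rubber piece read about 31 (steady push of about 14.5 N for over a second), so it lies flat in the white tray; the gauge is back upright, fully down in its stand, and the job was handed in at about 36 s.

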